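Slide a framed papercut onto its mounting card

ROBOT

A 7-joint arm with a two-finger parallel gripper is mounted at the origin on the work surface. World frame = base frame: x ahead of the robot, y to its left, z up, the work surface at z = 0. Lengths are in m, angles in rad, forces in N, time in s.
With the tool pointing down it reaches from about 0.425 to 0.875 m from the base axis. Payload 4.7 kg.
Tool frame: the origin (TCP) lies on the centre line of the jaws, within the pads' length; the fingertips stand 14 mm ahead of it and the grasp point (between the pads) lies 5 mm behind it; z points along the fingers, y is the line along which they close (so a half turn about z gives the same grasp; the last joint's range is limited). The gripper opens to 87 mm and grips with 3 to 60 N. Pads are 19 mm wide; open, the fingers measure 117 mm over their backs; the gripper's body (75 mm by 190 mm) begins 51 mm behind the grasp point.
Start: joints at [-1.251, 0.321, -0.07, 1.45, 0.023, 1.371, -0.057], TCP at [0.196, 0.62, 0.237] pointing down, gripper open.
Joint ranges: [-2.86, 2.86], [-0.3, 2.09], [-1.38, 1.24], [0.06, 2.45], [-1.56, 4.7], [0.09, 2.05], [-2.69, 2.69]. Speed limits (rad/s): [2.57, 2.57, 3.14, 3.14, 3.14, 3.14, 3.14].

INTERFACE

Orientations are given as a rotation vector (axis times angle).
In Python, from bench import ctrl gives the robot as it stands.
- The arm moves only by the tool send_rows, never from a script. Its argument "steps" is a list of rows, each an object of numbers: "tx", "ty", "tz": the shift along the tool's x, y, z in units of 60 mm (1.0 is 60 mm); "turn": the turn about the tool's z in units of 8 degrees (1.0 is 8 degrees); "grip": the opening, from 0 (shut) to 1 (fully open). A call has 1 to 12 rows; each row shifts and turns the commanded pose from where the row before left it, along the tool's axes as they then stand; what a row does not reach is not made up. A row lasts 1/8 s, in which the tool goes at most 62.5 mm and 10.7 degrees, less where a joint would pass 70% of its speed; a pose out of reach is approached as far as the arm can. A call is refused whole if a number of a shift passes 1 or a number of a turn 1, either way. A call with a gripper value outside its range is refused whole. The fingers move at their own pace and stop on an object; "newtons" is the grip in N (left out, the last holds). Time passes only in rows, so rows that do not move let the fingers close. It gives the time, the measured TCP pose, the force, the opening and the grip force at its end, in the units of the state.
- ctrl.get_state(): the state, without advancing time (a new reading comes with each control period).
- ctrl.get_image(name): name is "scene" or "top" or "wrist"; returns a dict with "pixels" (400x640x3 uint8, red, green, blue), "K" (3x3 intrinsics, pixels), "cam_to_world" (4x4, takes a point from camera to world coordinates); the wrist camera has in their place "T_tool_cam" (4x4, takes a point from camera to tool coordinates, whose origin is the TCP and whose axes are the flange's). Camera axes: x right, y down, z forward; pixel columns grow to the right and rows downward; lengths in m; the calibration is good to about 2 mm. The wrist camera is an equidistant fisheye: a pixel r from the principal point sees the ray r / f radians off the axis. A picture is of the moment at which its call begins: read the wrist's pose just before it. There is no depth.
- ctrl.close_job(): hands the job in; it is judged then, once.
The state is a dict: "time": time; "joint_positions": joint angles; "qd": joint speeds; "joint_torque": joint torques, N m; "position": TCP position; "tool_rot": TCP orientation; "ft_force": force on the tool from outside, world axes, zero at the start; "torque": the same for the moment, N m; "grip_width": opening from 0.0 (shut) to 1.0 (fully open); "grip_force": force on a finger pad.
Only numpy, scipy, OpenCV 4.12 (cv2) and the standard library are available. Lean on these libraries where they do the work, as an engineer would, in place of code of your own. Each camera call takes 0.05 s, during which the arm holds its last target. There are 200 camera calls.

TASK

Slide the wooden picture frame with the red papercut across the table onto the grey mounting card until its long side lies flush against the metal stop bar, with about the same width of grey showing to its left and right. Keep the frame flat on the table all the way (slide it, do not lift or tip it), and leave the hoop, scissors, carton and glue pot where they are.

Things in the scene. Friction and masses are not known exactly. Their poses are not given: they have to be found in the camera images.
- frame: Wooden picture frame with a red papercut, face up, loose, 0.2 to 0.4 kg: 130 mm along its x, 180 mm along its y. Rim 14 mm wide, 18 mm high all round; inside it (102 x 152 mm) a sunken panel whose surface is 5 mm above the table, so the rim stands 13 mm above the panel. Origin: centre of its underside; z up. Either way round is the same.
- mat: Grey mounting card stuck to the table, under 1 mm thick, no obstacle to sliding: 150 mm along x, 210 mm along y. On its far (+x) edge a fixed aluminium stop bar, 210 mm along y, 20 mm wide, 16 mm high; the bar's face towards the card is at x = +75 mm. Origin: centre of the card, at table height; z up; x points from card to bar, roughly away from the robot.
- home (a point): Point on the grey card, 10 mm from its centre towards the bar, where the centre of the frame lies when the frame is centred on the card and its long side touches the bar. Axes as mat.
- hoop: Bystander: round light-wood hoop with a blue papercut, diameter 120 mm, 10 mm high, loose, lying flat. Origin: centre of its underside.
- scissors: Bystander: scissors with orange handles lying flat, 170 mm long, 10 mm high, loose. Origin: at the pivot, on the table; blades along +x.
- carton: Bystander: open cardboard carton, 100 x 130 mm, 45 mm high with an 85 mm high back at its +x side, loose. Origin: centre of its underside.
- gluepot: Bystander: jar with an orange cap, diameter 54 mm, 75 mm high, loose, standing. Origin: centre of its underside.
Things that resemble listed ones, but are neither listed nor needed, are in the scene too. What is shaped like the frame but green or purple is not meant.

How it is judged:
At the end, for the whole second after the job is handed in: The frame lies flat and at rest on the grey card, its long side against the bar (gap at its middle under 6 mm, square to the bar within 0.06 rad) and centred along the bar within 12 mm, released (x of frame in the frame of mat between 0.004 and 0.013 m and y of frame in the frame of mat between -0.012 and 0.012 m and angle between the y axis of frame and the y axis of mat, either way round below 0.06 rad and angle between frame's own z axis and vertical below 0.03 rad and height (world z) of frame below 0.004 m and linear speed of frame below 0.01 m/s); the robot touches nothing.
It fails at once if the frame is lifted more than 15 mm off the table (height (world z) of frame above 0.015 m).
It fails at once if the frame is tipped by more than 0.15 rad (angle between frame's own z axis and vertical above 0.15 rad).
It fails at once if the hoop, scissors, carton or glue pot is moved more than 20 mm (distance of any of hoop, scissors, carton, gluepot from where it was at the start of the episode above 0.02 m).
It also fails if it takes over 42 s, if anything falls off the work surface, if the arm or the gripper's body presses on something with over 40 N, if the wrist force passes 120 N, or if a joint passes its speed limit or range.

## Working session

There is one attempt and no reset: what is moved stays moved. The work goes in short steps, Python scripts to look and compute and a tool call to move; the robot and the scene stay as the last step left them, time stands still between calls to the robot, and variables do not carry over. Pictures are saved under pics/ and viewed, at most 10 in all, crops included, and the job is handed in when it is done.

Besides the shell and the picture viewer there is one more tool, called after "Request:" in YAML: its name, and indented under it one key for each argument. send_rows: Moves the arm, as the interface text tells. Its arguments: {"type":"object","properties":{"steps":{"type":"array"},"newtons":{"type":"number"}},"required":["steps"]}

```bash
mkdir -p pics; ls; python3 - <<'E'
from bench import ctrl
import cv2,numpy as np
s=ctrl.get_state();print(s['time'],s['position'],s['tool_rot'],s['grip_width'])
for n in("scene","top"):
    im=ctrl.get_image(n);cv2.imwrite(f"pics/{n}0.png",im['pixels'][...,::-1]);np.savez(f"{n}0.npz",**im);print(im['K'].tolist(),im['cam_to_world'].round(4).tolist())
E
```

```text
pics
0.0 [0.19559114 0.61931414 0.235472  ] [-4.78414336e-01 -3.10474851e+00  3.01791439e-03] 1.0015085618454382
[[384.6466990066549, 0.0, 316.85922984985126], [0.0, 384.6466990066549, 201.96198396749094], [0.0, 0.0, 1.0]] [[0.8845, 0.2752, -0.3768, 1.0316], [0.4662, -0.49, 0.7366, -0.8778], [0.0181, -0.8271, -0.5617, 0.7228], [0.0, 0.0, 0.0, 1.0]]
[[407.2788861167101, 0.0, 322.2766690445094], [0.0, 407.2788861167101, 200.945339966922], [0.0, 0.0, 1.0]] [[0.0239, -0.9908, 0.1333, 0.3855], [-0.9997, -0.0233, 0.006, 0.0052], [-0.0029, -0.1334, -0.9911, 1.4291], [0.0, 0.0, 0.0, 1.0]]
```

View pics/top0.png

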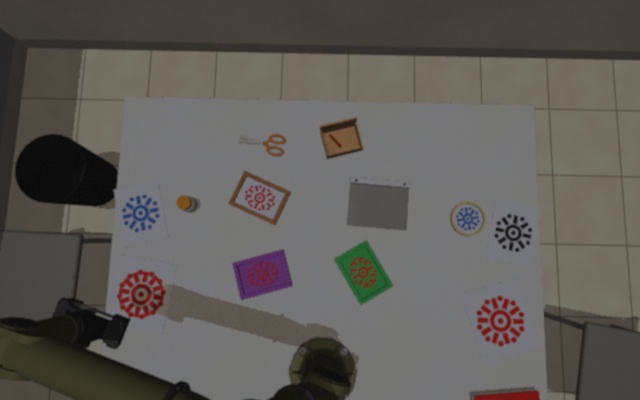

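View pics/scene0.png

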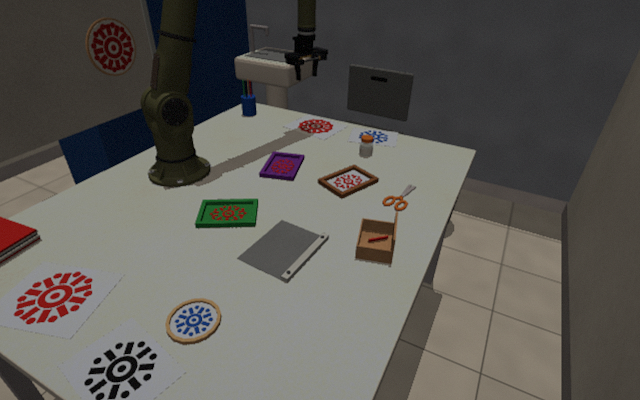

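Candidates seen in the top view:
- Brown frame with red papercut, (260,197).
- Purple frame, (262,274).
- Green frame, (363,272).
- Flat red papercuts, (141,294) and (500,320).

I choose the brown frame at (260,197). The card is at (378,205), with its bar along the upper edge near row 182. The carton is at (340,138), the hoop at (467,219), the glue pot at (186,204) and the scissors at (265,145).

```bash
cat > h.py <<'E'
import numpy as np,cv2
def ray(im,uv):
    K,T=im['K'],im['cam_to_world'];uv=np.atleast_2d(uv).astype(float)
    d=np.c_[(uv-K[:2,2])/[K[0,0],K[1,1]],np.ones(len(uv))]@T[:3,:3].T
    return T[:3,3],d
def plane(im,uv,z):
    o,d=ray(im,uv);return o+d*((z-o[2])/d[:,2])[:,None]
def tri(a,ua,b,ub):
    oa,da=ray(a,ua);ob,db=ray(b,ub);out=[]
    for x,y in zip(da,db):
        s=np.linalg.lstsq(np.c_[x,-y],ob-oa,rcond=None)[0];p,q=oa+s[0]*x,ob+s[1]*y
        out.append([*(p+q)/2,np.linalg.norm(p-q)])
    return np.array(out)
def biggest(m,roi):
    x0,y0,x1,y1=roi;z=np.zeros_like(m);z[y0:y1,x0:x1]=m[y0:y1,x0:x1]
    z=cv2.morphologyEx(z,cv2.MORPH_CLOSE,np.ones((3,3),np.uint8))
    return max(cv2.findContours(z,cv2.RETR_EXTERNAL,cv2.CHAIN_APPROX_NONE)[0],key=cv2.contourArea)
def quad(c):
    "corners from line fits to the four sides of the hull"
    h=cv2.convexHull(c);q=h
    e=.02
    while len(q)>4: q=cv2.approxPolyDP(h,e*cv2.arcLength(h,True),True);e+=.01
    q=q[:,0].astype(float);p=c[:,0].astype(float);L=[]
    for i in range(4):
        a,b=q[i],q[(i+1)%4];t=(b-a)/np.linalg.norm(b-a);s=(p-a)@t;n=abs((p-a)@[-t[1],t[0]])
        k=p[(n<2.0)&(s>.12*np.linalg.norm(b-a))&(s<.88*np.linalg.norm(b-a))]
        vx,vy,x,y=cv2.fitLine(k.astype(np.float32),cv2.DIST_HUBER,0,.01,.01).ravel();L.append(np.cross([x,y,1],[x+vx,y+vy,1]))
    r=[np.cross(L[i-1],L[i]) for i in range(4)];return np.array([v[:2]/v[2] for v in r])
E
python3 - <<'E'
from h import *
I={n:dict(np.load(n+'0.npz')) for n in('top','scene')}
R={'top':((225,165,300,230),(340,170,415,235)),'scene':((312,160,384,200),(232,215,332,284))}
Q={}
for n,im in I.items():
    px=im['pixels'];hsv=cv2.cvtColor(px,cv2.COLOR_RGB2HSV)
    br=((hsv[...,0]<18)&(hsv[...,0]>4)&(hsv[...,1]>110)).astype(np.uint8)
    g=px.max(2);x0,y0,x1,y1=R[n][1];tab=np.percentile(g[y0:y1,x0:x1],97)
    gr=((g<tab*.82)&(hsv[...,1]<40)).astype(np.uint8)
    Q[n]=quad(biggest(br,R[n][0])),quad(biggest(gr,R[n][1]))
    print(n,tab,Q[n][0].round(1).tolist(),Q[n][1].round(1).tolist())
    v=cv2.cvtColor(px,cv2.COLOR_RGB2BGR)
    big=cv2.resize(v,None,fx=4,fy=4)
    for q in Q[n]:
        cv2.polylines(big,[(q*4+1.5).astype(int)],True,(0,255,255),1)
    if n=='top': cv2.imwrite('pics/c1.png',cv2.convertScaleAbs(big[600:980,880:1660],alpha=1.8))
    else: s2=cv2.convertScaleAbs(big[600:1150,900:1560],alpha=1.8);cv2.imwrite('pics/c2.png',s2)
t=I['top'];s=I['scene']
def rep(P,name):
    c=P.mean(0);print(name,P.round(4).tolist(),c.round(4),[round(float(np.linalg.norm(P[i]-P[i-1])),4) for i in range(4)])
for z in(0.,.018):rep(plane(t,Q['top'][0],z)[:,:2],'frame top z%g'%z);rep(plane(s,Q['scene'][0],z)[:,:2],'frame scene z%g'%z)
rep(plane(t,Q['top'][1],0)[:,:2],'mat top');rep(plane(s,Q['scene'][1],0)[:,:2],'mat scene')
E
```

```text
top 120.0 [[244.4, 171.9], [288.7, 191.7], [274.2, 223.1], [229.6, 202.8]] [[350.3, 182.3], [407.4, 186.4], [406.5, 229.6], [346.8, 224.2]]
scene 147.0 [[379.6, 179.5], [341.6, 197.4], [316.2, 180.5], [353.4, 164.9]] [[281.3, 219.8], [328.4, 238.3], [287.1, 282.7], [236.5, 258.1]]
frame top z0 [[0.6759, 0.295], [0.6082, 0.1339], [0.4951, 0.1811], [0.5633, 0.3418]] [0.5856 0.2379] [0.122, 0.1747, 0.1226, 0.1745]
frame scene z0 [[0.6796, 0.3136], [0.6075, 0.1358], [0.4796, 0.1922], [0.5511, 0.3684]] [0.5795 0.2525] [0.1397, 0.1919, 0.1397, 0.1902]
frame top z0.018 [[0.6723, 0.2913], [0.6054, 0.1322], [0.4938, 0.1789], [0.561, 0.3376]] [0.5831 0.235 ] [0.1205, 0.1725, 0.121, 0.1723]
frame scene z0.018 [[0.6884, 0.284], [0.618, 0.1106], [0.4933, 0.1655], [0.5631, 0.3373]] [0.5907 0.2244] [0.1362, 0.1871, 0.1362, 0.1854]
mat top [[0.6472, -0.0842], [0.6369, -0.2875], [0.4835, -0.2837], [0.4974, -0.0743]] [ 0.5662 -0.1824] [0.1501, 0.2036, 0.1534, 0.2098]
mat scene [[0.496, -0.072], [0.6649, -0.0815], [0.6516, -0.2915], [0.4825, -0.28]] [ 0.5738 -0.1813] [0.2085, 0.1692, 0.2104, 0.1695]
```

View pics/c1.png

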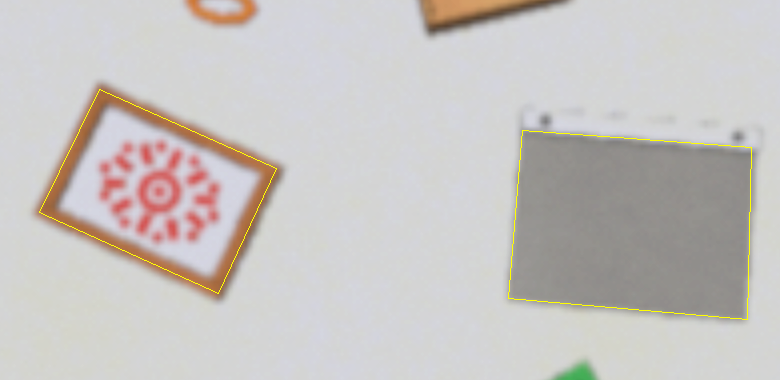

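View pics/c2.png

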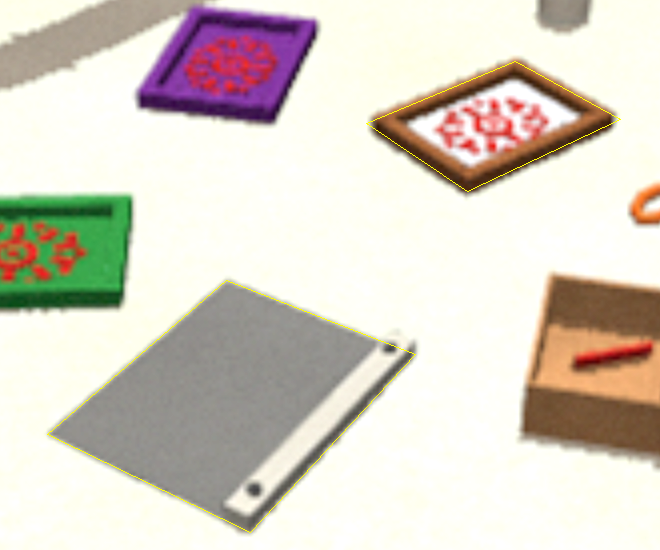

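The close crop confirms the brown frame with the red papercut on white, and the grey card with its bar on the far side. I'll grip the middle of the frame's near long rim, at about (0.530, 0.258), with the jaws closing along frame x. Next I move above it and turn.

Request:
send_rows:
  steps:
    - {"tx": -0.79,"ty": -0.45}
    - {"tx": -0.79,"ty": -0.45}
    - {"tx": -0.79,"ty": -0.45}
    - {"tx": -0.79,"ty": -0.45}
    - {"tx": -0.79,"ty": -0.45}
    - {"tx": -0.79,"ty": -0.45}
    - {"tx": -0.79,"ty": -0.45}
    - {"tx": -0.79,"ty": -0.45}
    - {"tx": -0.79,"ty": -0.45}
    - {"grip": 0.6}

```text
validation failed for argument at $.st...
```

Request:
send_rows:
  steps:
    - {"turn": 1}
    - {"turn": 1}
    - {"turn": 1}
    - {"turn": 1}
    - {"turn": 1}
    - {"turn": 1}
    - {"turn": 1}
    - {"turn": 1}
    - {"turn": 1}
    - {"turn": 1}
    - {"turn": 1}
    - {"turn": 0.9}

```text
validation failed for argument at $.st...
```

```bash
cat >> h.py <<'E'
from scipy.spatial.transform import Rotation as Ro
def wray(im,uv,pos,rot):
    K,T=im['K'],im['T_tool_cam'];uv=np.atleast_2d(uv).astype(float)
    d=(uv-K[:2,2])/[K[0,0],K[1,1]];r=np.linalg.norm(d,axis=1,keepdims=True)
    c=np.c_[d/np.maximum(r,1e-9)*np.sin(r),np.cos(r)]
    R=Ro.from_rotvec(rot).as_matrix();return R@T[:3,3]+pos,c@T[:3,:3].T@R.T
def wplane(im,uv,pos,rot,z):
    o,d=wray(im,uv,pos,rot);return o+d*((z-o[2])/d[:,2])[:,None]
def snap(tag):
    from bench import ctrl
    s=ctrl.get_state();im=ctrl.get_image('wrist');cv2.imwrite(f'pics/{tag}.png',cv2.convertScaleAbs(im['pixels'][...,::-1],alpha=1.6))
    np.savez(tag+'.npz',pos=s['position'],rot=s['tool_rot'],**im);R=Ro.from_rotvec(s['tool_rot']).as_matrix()
    print(s['time'],s['position'],'ty dir deg',np.degrees(np.arctan2(R[1,1],R[0,1])),'z',R[:,2].round(4),s['grip_width'],s['grip_force'],s['ft_force']);return s,im
E
python3 - <<'E'
from h import *
s,im=snap('w1');print(im['K'].tolist(),im['T_tool_cam'].round(4).tolist(),s['joint_positions'])
E
```

```text
0.1 [0.19556359 0.61937676 0.23556624] ty dir deg 72.4814642858568 z [-4.0e-04 -1.7e-03 -1.0e+00] 0.996732975048466 0.0 [ 0.42498974 -0.6804878   0.47547254]
[[309.70691628693146, 0.0, 323.21630418151545], [0.0, 309.70691628693146, 201.65589293587652], [0.0, 0.0, 1.0]] [[-0.0002, -0.9581, -0.2865, 0.0802], [1.0, -0.0003, 0.0004, -0.0001], [-0.0004, -0.2865, 0.9581, -0.1476], [0.0, 0.0, 0.0, 1.0]] [-1.25091493  0.32174602 -0.07009794  1.45156611  0.02258879  1.37081144
 -0.05691311]
```

View pics/w1.png

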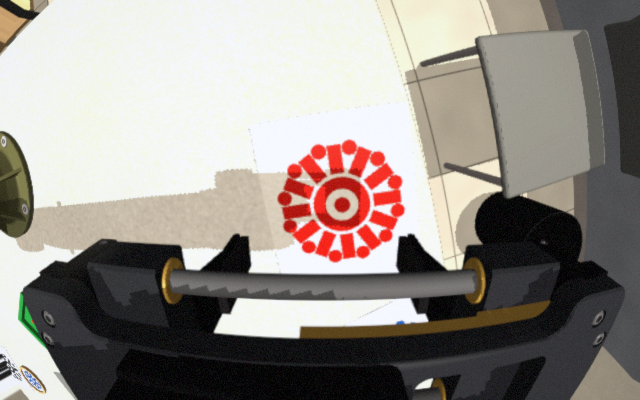

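The moves were refused, so the wrist picture only shows the start view: a flat red papercut at (342,204), which is not the target. The likely cause is that each row needs all five numbers.

Request:
send_rows:
  steps:
    - {"tx": -0.79,"ty": -0.45,"tz": 0,"turn": 0,"grip": 0.6}
    - {"tx": -0.79,"ty": -0.45,"tz": 0,"turn": 0,"grip": 0.6}
    - {"tx": -0.79,"ty": -0.45,"tz": 0,"turn": 0,"grip": 0.6}
    - {"tx": -0.79,"ty": -0.45,"tz": 0,"turn": 0,"grip": 0.6}
    - {"tx": -0.79,"ty": -0.45,"tz": 0,"turn": 0,"grip": 0.6}
    - {"tx": -0.79,"ty": -0.45,"tz": 0,"turn": 0,"grip": 0.6}
    - {"tx": -0.79,"ty": -0.45,"tz": 0,"turn": 0,"grip": 0.6}
    - {"tx": -0.79,"ty": -0.45,"tz": 0,"turn": 0,"grip": 0.6}
    - {"tx": -0.79,"ty": -0.45,"tz": 0,"turn": 0,"grip": 0.6}

```text
time: 1.27
position: [0.5302, 0.2583, 0.2365]
tool_rot: [-0.478, -3.105, -0.0]
ft_force: [0.4, 0.2, -0.8]
grip_width: 0.601
grip_force: 0.0
```

Request:
send_rows:
  steps:
    - {"tx": 0,"ty": 0,"tz": 0,"turn": 1,"grip": 0.6}
    - {"tx": 0,"ty": 0,"tz": 0,"turn": 1,"grip": 0.6}
    - {"tx": 0,"ty": 0,"tz": 0,"turn": 1,"grip": 0.6}
    - {"tx": 0,"ty": 0,"tz": 0,"turn": 1,"grip": 0.6}
    - {"tx": 0,"ty": 0,"tz": 0,"turn": 1,"grip": 0.6}
    - {"tx": 0,"ty": 0,"tz": 0,"turn": 1,"grip": 0.6}
    - {"tx": 0,"ty": 0,"tz": 0,"turn": 1,"grip": 0.6}
    - {"tx": 0,"ty": 0,"tz": 0,"turn": 1,"grip": 0.6}
    - {"tx": 0,"ty": 0,"tz": 0,"turn": 1,"grip": 0.6}
    - {"tx": 0,"ty": 0,"tz": 0,"turn": 1,"grip": 0.6}
    - {"tx": 0,"ty": 0,"tz": 0,"turn": 1,"grip": 0.6}
    - {"tx": 0,"ty": 0,"tz": 0,"turn": 0.9,"grip": 0.6}

```text
time: 2.78
position: [0.5291, 0.2596, 0.2362]
tool_rot: [-2.619, -1.735, 0.001]
ft_force: [-0.4, -0.5, -0.5]
grip_width: 0.603
grip_force: 0.0
```

```bash
python3 - <<'E'
from h import *
s,im=snap('w2');print(s['joint_positions'])
E
```

```text
2.775 [0.52914122 0.25962811 0.23622067] ty dir deg -22.960336371995588 z [-5.e-04 -3.e-04 -1.e+00] 0.6025934911033319 0.0 [-0.35329966 -0.51676889 -0.45807435]
[-0.84244301  0.196348    0.393379    1.62221074 -0.07686323  1.33895179
 -0.83888017]
```

View pics/w2.png

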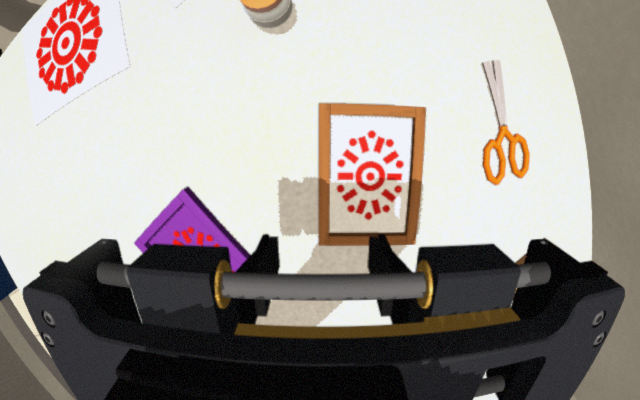

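The wrist view shows the frame squarely aligned with the jaws, with outer corners near (319,102), (427,106), (415,244) and (322,243). I'll measure it from this view and check the rim height against the top view.

```bash
python3 - <<'E'
from h import *
w=dict(np.load('w2.npz'));t=dict(np.load('top0.npz'))
hsv=cv2.cvtColor(w['pixels'],cv2.COLOR_RGB2HSV)
m=((hsv[...,0]<18)&(hsv[...,0]>4)&(hsv[...,1]>90)).astype(np.uint8)
c=biggest(m,(312,97,432,248))
# project whole contour to the plane, then fit the quad there (mm) since fisheye lines bend
for z in(0,.018):
    P=wplane(w,c[:,0],w['pos'],w['rot'],z)[:,:2]
    q=quad((P[:,None]*1000).astype(np.float32))/1000
    ctr=q.mean(0);e=[np.linalg.norm(q[i]-q[i-1]) for i in range(4)]
    print(z,q.round(4).tolist(),ctr.round(4),np.round(e,4),[round(np.degrees(np.arctan2(*(q[i]-q[i-1])[::-1])),1) for i in range(4)])
    if z:Q=q
# rim height: top-view corners vs wrist corners, intersect rays
qt=np.array([[244.4,171.9],[288.7,191.7],[274.2,223.1],[229.6,202.8]])
o,d=ray(t,qt);ow=wplane(w,c[:1,0],w['pos'],w['rot'],0)[0];ow,_=wray(w,c[:1,0],w['pos'],w['rot'])
# centre seen by each camera as z varies: height where the two agree
for z in(0,.009,.018,.027):
    P=wplane(w,c[:,0],w['pos'],w['rot'],z)[:,:2];a=quad((P[:,None]*1000).astype(np.float32)).mean(0)/1000
    b=plane(t,qt,z)[:,:2].mean(0);print(z,a.round(4),b.round(4),(a-b).round(4))
E
```

```text
0 [[0.5575, 0.3435], [0.4843, 0.1723], [0.6069, 0.121], [0.6802, 0.2913]] [0.5822 0.232 ] [0.1334 0.1862 0.1329 0.1854] [np.float64(156.9), np.float64(-113.2), np.float64(-22.7), np.float64(66.7)]
0.018 [[0.5576, 0.3431], [0.4878, 0.1798], [0.6047, 0.1309], [0.6745, 0.2932]] [0.5811 0.2367] [0.1271 0.1775 0.1267 0.1766] [np.float64(156.9), np.float64(-113.2), np.float64(-22.7), np.float64(66.7)]
0 [0.5822 0.232 ] [0.5857 0.2379] [-0.0034 -0.0059]
0.009 [0.5817 0.2344] [0.5844 0.2365] [-0.0027 -0.0021]
0.018 [0.5811 0.2367] [0.5831 0.235 ] [-0.002   0.0017]
0.027 [0.5806 0.2391] [0.5819 0.2335] [-0.0013  0.0056]
```

The frame centre is about (0.582, 0.236) with yaw −23°. The two views agree at a height of about 15–18 mm. The TCP is already over the rim's centreline, so I descend and grip.

Request:
send_rows:
  steps:
    - {"tx": 0,"ty": 0,"tz": 0.8,"turn": 0,"grip": 0.6}
    - {"tx": 0,"ty": 0,"tz": 0.8,"turn": 0,"grip": 0.6}
    - {"tx": 0,"ty": 0,"tz": 0.8,"turn": 0,"grip": 0.6}
    - {"tx": 0,"ty": 0,"tz": 0.7,"turn": 0,"grip": 0.6}
    - {"tx": 0,"ty": 0,"tz": 0.3,"turn": 0,"grip": 0.6}
    - {"tx": 0,"ty": 0,"tz": 0.13,"turn": 0,"grip": 0.6}
    - {"tx": 0,"ty": 0,"tz": 0,"turn": 0,"grip": 0.6}

```text
time: 3.7
position: [0.5301, 0.2601, 0.0256]
tool_rot: [2.615, 1.741, 0.002]
ft_force: [1.2, -0.9, 0.2]
grip_width: 0.597
grip_force: 0.0
```

Request:
send_rows:
  steps:
    - {"tx": 0,"ty": 0,"tz": 0,"turn": 0,"grip": 0}
    - {"tx": 0,"ty": 0,"tz": 0,"turn": 0,"grip": 0}
    - {"tx": 0,"ty": 0,"tz": 0,"turn": 0,"grip": 0}
    - {"tx": 0,"ty": 0,"tz": 0,"turn": 0,"grip": 0}
    - {"tx": 0,"ty": 0,"tz": 0,"turn": 0,"grip": 0}
    - {"tx": 0,"ty": 0,"tz": 0,"turn": 0,"grip": 0}
  newtons: 20

```text
time: 4.45
position: [0.5295, 0.2597, 0.0249]
tool_rot: [-2.616, -1.74, -0.0]
ft_force: [-0.6, 0.1, 0.8]
grip_width: 0.161
grip_force: 20.0
```

```bash
python3 - <<'E'
from h import *
s,im=snap('w3')
E
```

```text
4.45 [0.52948673 0.25970911 0.02488114] ty dir deg -22.73250519783 z [ 2.e-04  1.e-04 -1.e+00] 0.1607353326501568 19.996266961097717 [-0.60116086  0.14674231  0.82576803]
```

The opening of 14.0 mm means the rim is held. I turn the frame square to the card first, then slide it along to about 20 mm short of the bar.

Request:
send_rows:
  steps:
    - {"tx": 0,"ty": 0,"tz": 0,"turn": -0.4,"grip": 0}
    - {"tx": 0,"ty": 0,"tz": 0,"turn": -0.5,"grip": 0}
    - {"tx": 0,"ty": 0,"tz": 0,"turn": -0.5,"grip": 0}
    - {"tx": 0,"ty": 0,"tz": 0,"turn": -0.5,"grip": 0}
    - {"tx": 0,"ty": 0,"tz": 0,"turn": -0.47,"grip": 0}
    - {"tx": 0,"ty": 0,"tz": 0,"turn": 0,"grip": 0}

```text
time: 5.25
position: [0.5296, 0.259, 0.0249]
tool_rot: [2.294, 2.146, -0.0]
ft_force: [-0.2, -1.8, 1.9]
grip_width: 0.155
grip_force: 20.0
```

Request:
send_rows:
  steps:
    - {"tx": -0.3,"ty": -0.05,"tz": 0,"turn": 0,"grip": 0}
    - {"tx": -0.5,"ty": 0,"tz": 0,"turn": 0,"grip": 0}
    - {"tx": -0.7,"ty": 0,"tz": 0,"turn": 0,"grip": 0}
    - {"tx": -0.8,"ty": 0,"tz": 0,"turn": 0,"grip": 0}
    - {"tx": -0.8,"ty": 0,"tz": 0,"turn": 0,"grip": 0}
    - {"tx": -0.8,"ty": 0,"tz": 0,"turn": 0,"grip": 0}
    - {"tx": -0.8,"ty": 0,"tz": 0,"turn": 0,"grip": 0}
    - {"tx": -0.8,"ty": 0,"tz": 0,"turn": 0,"grip": 0}
    - {"tx": -0.8,"ty": 0,"tz": 0,"turn": 0,"grip": 0}
    - {"tx": -0.7,"ty": 0,"tz": 0,"turn": 0,"grip": 0}
    - {"tx": -0.34,"ty": 0,"tz": 0,"turn": 0,"grip": 0}
    - {"tx": 0,"ty": 0,"tz": 0,"turn": 0,"grip": 0}

```text
time: 6.75
position: [0.4961, -0.1826, 0.0249]
tool_rot: [2.298, 2.141, -0.002]
ft_force: [-1.5, -2.6, 2.3]
grip_width: 0.161
grip_force: 20.0
```

```bash
python3 - <<'E'
from h import *
from bench import ctrl
s,im=snap('w4')
t=ctrl.get_image('top');np.savez('top1.npz',**t);c=ctrl.get_image('scene');np.savez('scene1.npz',**c)
a=cv2.resize(cv2.convertScaleAbs(t['pixels'][150:260,310:440,::-1],alpha=1.8),None,fx=4,fy=4)
b=cv2.convertScaleAbs(im['pixels'][...,::-1],alpha=1.6)[:260,200:480]
cv2.imwrite('pics/c4.png',np.hstack([a[:440],cv2.resize(b,(280,260)) if False else np.vstack([b,np.zeros((180,280,3),np.uint8)])]))
E
```

```text
6.75 [ 0.49613194 -0.18257946  0.02485302] ty dir deg -4.052195723038308 z [-2.0e-04 -1.7e-03 -1.0e+00] 0.16076713757278085 20.026154816150665 [-1.48934058 -2.59295698  2.30897559]
```

View pics/c4.png

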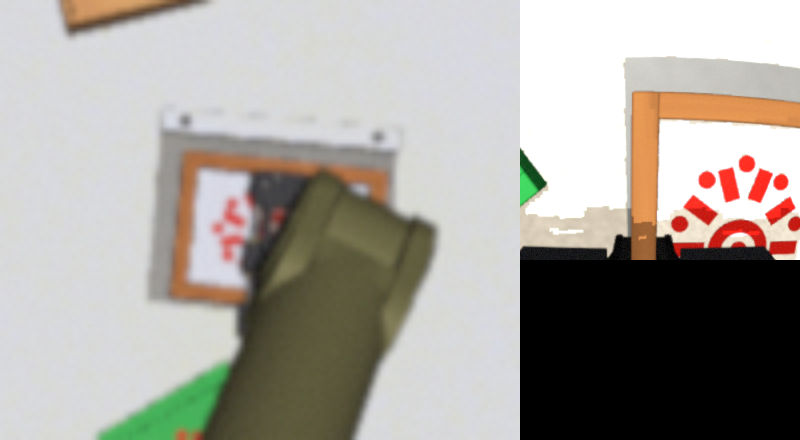

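The frame lies on the card, nearly square, with about 5 px of grey on the left and 2 px on the right in the top view. It sits a few mm too far right. I'll measure that in the wrist view.

```bash
python3 - <<'E'
from h import *
w=dict(np.load('w4.npz'));px=w['pixels'];hsv=cv2.cvtColor(px,cv2.COLOR_RGB2HSV)
th=np.radians(-3.8);ex=np.array([np.cos(th),np.sin(th)]);ey=np.array([-ex[1],ex[0]])
br=((hsv[...,0]<18)&(hsv[...,0]>4)&(hsv[...,1]>90)).astype(np.uint8);br[:,:310]=0;br[245:]=0
gr=((hsv[...,1]<45)&(px.max(2)<125)&(px.max(2)>60)).astype(np.uint8);gr[245:]=0;gr[:,:295]=0;gr[:,560:]=0
b=biggest(br,(310,60,560,245))[:,0];g=biggest(gr,(295,30,600,245))[:,0]
def loc(p,z):
    P=wplane(w,p,w['pos'],w['rot'],z)[:,:2]-w['pos'][:2];return np.c_[P@ex,P@ey]
B=loc(b,.018);G=loc(g,0.)
def edges(A,ax,lo,hi,name):
    # extreme of coordinate ax in bins of the other
    o=1-ax;r=[]
    for c in np.arange(lo,hi,.006):
        k=A[(A[:,o]>=c)&(A[:,o]<c+.006)]
        if len(k):r.append([c+.003,k[:,ax].max()])
    r=np.array(r);f=np.polyfit(r[:,0],r[:,1],1);print(name,(r*1000).round(0).astype(int).tolist(),'slope',f[0].round(4))
edges(B,1,-.005,.125,'frame left edge y(x)');edges(G,1,-.01,.14,'mat left edge y(x)')
edges(B,0,.0,.1,'frame far edge x(y)');edges(G,0,.02,.12,'mat far edge x(y)')
v=cv2.convertScaleAbs(px[...,::-1],alpha=1.6)[30:250,290:590];v=cv2.resize(v,None,fx=2.5,fy=2.5)
for p,col in((b,(255,0,0)),(g,(0,255,0))):cv2.polylines(v,[((p-[290,30])*2.5+1).astype(int)],True,col,1)
cv2.imwrite('pics/c5.png',v)
E
```

```text
frame left edge y(x) [[-2, 89], [4, 89], [10, 89], [16, 89], [22, 89], [28, 89], [34, 89], [40, 89], [46, 88], [52, 88], [58, 88], [64, 88], [70, 88], [76, 88], [82, 88], [88, 88], [94, 88], [100, 88], [106, 87], [112, 87], [118, 87], [124, 86]] slope -0.0183
mat left edge y(x) [[23, 91], [29, 104], [35, 107], [41, 106], [47, 104], [53, 109], [59, 109], [65, 110], [71, 110], [77, 110], [83, 110], [89, 110], [95, 110], [101, 110], [107, 110], [113, 110], [119, 110], [125, 110], [131, 110], [137, 110], [143, 111]] slope 0.0742
frame far edge x(y) [[3, 120], [9, 120], [15, 120], [21, 120], [27, 121], [33, 121], [39, 121], [45, 121], [51, 121], [57, 121], [63, 121], [69, 121], [75, 122], [81, 122], [87, 121]] slope 0.0175
mat far edge x(y) [[23, 152], [29, 152], [35, 152], [41, 152], [47, 152], [53, 152], [59, 152], [65, 152], [71, 152], [77, 152], [83, 152], [89, 152], [95, 152], [101, 152], [107, 151], [113, 151]] slope -0.0061
```

View pics/c5.png

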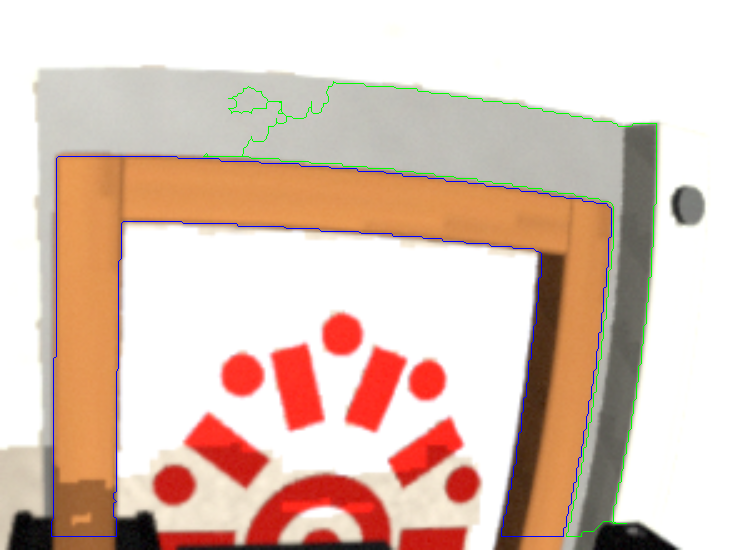

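The dark strip on the right of the crop, near (635,300), is the bar's face. The green outline therefore follows the bar's top edge.
- **Gap to the bar:** about 16 mm.
- **Yaw:** about 1.3° too clockwise.
- **Left margin:** about 22 mm where 15 mm is wanted.

I'll correct these, then approach.

Request:
send_rows:
  steps:
    - {"tx": 0,"ty": 0,"tz": 0,"turn": -0.16,"grip": 0}
    - {"tx": 0.08,"ty": 0,"tz": 0,"turn": 0,"grip": 0}
    - {"tx": 0,"ty": 0.1,"tz": 0,"turn": 0,"grip": 0}
    - {"tx": 0,"ty": 0.08,"tz": 0,"turn": 0,"grip": 0}
    - {"tx": 0,"ty": 0,"tz": 0,"turn": 0,"grip": 0}

```text
time: 7.52
position: [0.5067, -0.1738, 0.0248]
tool_rot: [-2.264, -2.171, 0.003]
ft_force: [-5.0, -0.4, 10.2]
grip_width: 0.155
grip_force: 20.0
```

```bash
cat > m.py <<'E'
import sys
from h import *
def meas(tag):
    w=dict(np.load(tag+'.npz'));px=w['pixels'];hsv=cv2.cvtColor(px,cv2.COLOR_RGB2HSV);V=px.max(2)
    th=np.radians(-3.5);ex=np.array([np.cos(th),np.sin(th)]);ey=np.array([-ex[1],ex[0]])
    def loc(p,z):
        P=wplane(w,p,w['pos'],w['rot'],z)[:,:2]-w['pos'][:2];return np.c_[P@ex,P@ey]
    br=((hsv[...,0]<18)&(hsv[...,0]>4)&(hsv[...,1]>90)).astype(np.uint8)
    B=loc(biggest(br,(310,50,560,245))[:,0],.018)
    dk=((hsv[...,1]<60)&(V<72)).astype(np.uint8);D=biggest(dk,(500,40,600,225))[:,0]
    li=((hsv[...,1]<60)&(V>118)).astype(np.uint8)
    def edge(A,ax,lo,hi,f):
        o=1-ax;r=[]
        for c in np.arange(lo,hi,.006):
            k=A[(A[:,o]>=c)&(A[:,o]<c+.006)]
            if len(k):r.append([c+.003,f(k[:,ax])])
        r=np.array(r)*1000;p=np.polyfit(r[:,0],r[:,1],1);return 'mid %.1f slope %.4f n%d'%(np.polyval(p,r[:,0].mean()),p[0],len(r))
    print('frame left y',edge(B,1,.01,.11,np.max));print('frame far x',edge(B,0,.03,.08,np.max))
    print('bar top edge x (z16)',edge(loc(D,.016),0,.03,.1,np.max));print('bar foot x (z0)',edge(loc(D,0),0,.04,.1,np.min))
    # card's left edge: first bright->grey step down each column
    e=[]
    for u in range(340,500,8):
        col=cv2.GaussianBlur(V,(1,5),0)[20:110,u].astype(int);d=np.diff(col);k=d.argmin()
        if d[k]<-6:e.append([u,20+k+.5])
    if e:
        L=loc(np.array(e),0);print('card left y',(L*1000).round(0).astype(int).tolist(),'median',np.median(L[:,1])*1000)
if __name__=='__main__':
    if sys.argv[2:]:snap(sys.argv[1])
    meas(sys.argv[1])
E
python3 m.py w4; python3 m.py w5 x
```

```text
frame left y mid 87.9 slope -0.0230 n17
frame far x mid 121.5 slope 0.0247 n9
bar top edge x (z16) mid 137.0 slope 0.0034 n12
bar foot x (z0) mid 140.2 slope 0.0069 n10
card left y [[9, 110], [13, 111], [18, 110], [22, 110], [26, 110], [31, 110], [35, 110], [40, 110], [45, 110], [49, 110], [54, 110], [59, 110], [64, 110], [69, 110], [74, 110], [79, 109], [85, 110], [90, 109], [96, 110], [101, 110]] median 109.98959591654746
7.525 [ 0.50674864 -0.17378057  0.02479897] ty dir deg -2.4004199663459005 z [-0.0047  0.0022 -1.    ] 0.15456987562133484 20.004413723945618 [-5.03609366 -0.38217015 10.20101689]
frame left y mid 90.1 slope 0.0126 n17
frame far x mid 119.7 slope -0.0140 n9
bar top edge x (z16) mid 127.2 slope 0.0061 n12
bar foot x (z0) mid 133.5 slope -0.0635 n10
card left y [[6, 101], [10, 101], [15, 101], [19, 100], [23, 100], [28, 101], [32, 100], [37, 101], [42, 100], [46, 100], [51, 100], [56, 101], [61, 101], [66, 101], [71, 100], [76, 100], [81, 100], [87, 100], [93, 101], [98, 100]] median 100.48033714187532
```

Request:
send_rows:
  steps:
    - {"tx": -0.05,"ty": 0,"tz": 0,"turn": 0.1,"grip": 0}
    - {"tx": 0,"ty": 0.04,"tz": 0,"turn": 0,"grip": 0}
    - {"tx": 0,"ty": 0.02,"tz": 0,"turn": 0,"grip": 0}
    - {"tx": 0,"ty": 0,"tz": 0,"turn": 0,"grip": 0}
    - {"tx": 0,"ty": 0,"tz": 0,"turn": 0,"grip": 0}

```text
time: 8.2
position: [0.5096, -0.1752, 0.0248]
tool_rot: [-2.276, -2.155, 0.002]
ft_force: [-8.3, 3.9, 13.0]
grip_width: 0.158
grip_force: 20.1
```

```bash
python3 m.py w6 x
```

```text
8.2 [ 0.50961615 -0.17524985  0.02478107] ty dir deg -3.1241364074384514 z [-0.0063  0.0047 -1.    ] 0.1579118218446893 20.055642127990723 [-8.25536393  3.90107703 13.04463525]
frame left y mid 90.1 slope 0.0123 n17
frame far x mid 119.8 slope -0.0115 n9
bar top edge x (z16) mid 124.3 slope 0.0059 n12
bar foot x (z0) mid 132.8 slope -0.1167 n10
card left y [[7, 102], [11, 102], [16, 102], [20, 102], [25, 102], [29, 102], [34, 102], [38, 102], [43, 102], [48, 102], [52, 102], [57, 102], [62, 102], [67, 102], [72, 102], [77, 102], [83, 101], [88, 102], [94, 102], [100, 101]] median 101.8093239256975
```

The vertical force is growing, so there is some strain in the grip. I release to relieve it, align the tool with the bar (−3.8°) and regrip.

Request:
send_rows:
  steps:
    - {"tx": 0,"ty": 0,"tz": 0,"turn": 0,"grip": 0.3}
    - {"tx": 0,"ty": 0,"tz": 0,"turn": 0,"grip": 0.3}
    - {"tx": 0,"ty": 0,"tz": 0,"turn": 0,"grip": 0.3}
    - {"tx": 0,"ty": 0,"tz": 0,"turn": 0,"grip": 0.3}

```text
time: 8.75
position: [0.5121, -0.1783, 0.0246]
tool_rot: [-2.284, -2.157, -0.0]
ft_force: [-0.3, -0.4, 0.7]
grip_width: 0.3
grip_force: 0.0
```

```bash
python3 m.py w7 x
```

```text
8.75 [ 0.51207066 -0.17825063  0.02461668] ty dir deg -3.2682580758000097 z [ 0.e+00  1.e-04 -1.e+00] 0.2995141208091723 0.0 [-0.30018912 -0.42111803  0.65809922]
frame left y mid 92.9 slope 0.0124 n17
frame far x mid 117.4 slope -0.0108 n9
bar top edge x (z16) mid 121.7 slope 0.0015 n12
bar foot x (z0) mid 130.9 slope -0.0746 n10
card left y [[7, 104], [12, 105], [16, 105], [21, 105], [25, 105], [29, 105], [34, 104], [39, 105], [43, 105], [48, 104], [53, 105], [57, 105], [62, 105], [67, 104], [72, 104], [78, 104], [83, 104], [89, 105], [94, 104], [100, 104]] median 104.53240193171857
```

Request:
send_rows:
  steps:
    - {"tx": 0,"ty": -0.05,"tz": -0.02,"turn": 0.07,"grip": 0.3}
    - {"tx": 0,"ty": 0,"tz": 0,"turn": 0,"grip": 0.3}
    - {"tx": 0,"ty": 0,"tz": 0,"turn": 0,"grip": 0}
    - {"tx": 0,"ty": 0,"tz": 0,"turn": 0,"grip": 0}
    - {"tx": 0,"ty": 0,"tz": 0,"turn": 0,"grip": 0}
    - {"tx": -0.06,"ty": 0,"tz": 0,"turn": 0,"grip": 0}
    - {"tx": -0.04,"ty": 0,"tz": 0,"turn": 0,"grip": 0}
    - {"tx": 0,"ty": 0,"tz": 0,"turn": 0,"grip": 0}
    - {"tx": 0,"ty": 0,"tz": 0,"turn": 0,"grip": 0}
  newtons: 12

```text
time: 9.93
position: [0.5086, -0.1845, 0.026]
tool_rot: [2.294, 2.145, -0.0]
ft_force: [0.3, 1.5, 0.9]
grip_width: 0.16
grip_force: 12.0
```

```bash
python3 m.py w8 x
```

```text
9.925 [ 0.50861008 -0.18449295  0.025992  ] ty dir deg -3.84616189356733 z [ 2.e-04 -3.e-04 -1.e+00] 0.1603745874961768 11.994175761938095 [0.27957693 1.5186302  0.92253996]
frame left y mid 92.9 slope 0.0128 n17
frame far x mid 120.0 slope -0.0105 n9
bar top edge x (z16) mid 124.6 slope 0.0042 n12
bar foot x (z0) mid 133.7 slope -0.0614 n10
card left y [[9, 112], [13, 111], [17, 111], [22, 111], [26, 111], [31, 112], [35, 111], [40, 111], [45, 111], [49, 111], [54, 111], [59, 111], [64, 112], [69, 111], [74, 111], [79, 111], [85, 111], [90, 111], [96, 111], [102, 111]] median 111.04393433694595
```

The strain is gone and the frame is centred to about 2 mm, with a gap of about 3 mm. Now I push gently into the bar.

Request:
send_rows:
  steps:
    - {"tx": 0,"ty": 0.03,"tz": 0,"turn": 0,"grip": 0}
    - {"tx": 0,"ty": 0.03,"tz": 0,"turn": 0,"grip": 0}
    - {"tx": 0,"ty": 0.03,"tz": 0,"turn": 0,"grip": 0}
    - {"tx": 0,"ty": 0,"tz": 0,"turn": 0,"grip": 0}

```text
time: 10.48
position: [0.5124, -0.185, 0.026]
tool_rot: [-2.294, -2.143, 0.003]
ft_force: [-4.4, 1.6, 6.4]
grip_width: 0.159
grip_force: 12.0
```

```bash
python3 m.py w9 x
```

```text
10.475 [ 0.51238044 -0.18502826  0.02596706] ty dir deg -3.8820729514038503 z [-3.2e-03  5.0e-04 -1.0e+00] 0.1586426335431389 11.981105357408524 [-4.43679295  1.59850924  6.36592657]
frame left y mid 92.6 slope 0.0071 n17
frame far x mid 119.9 slope -0.0024 n9
bar top edge x (z16) mid 120.8 slope -0.0130 n2
bar foot x (z0) mid 124.4 slope 0.6414 n1
card left y [[9, 112], [13, 112], [17, 112], [22, 112], [26, 111], [31, 112], [35, 111], [40, 112], [45, 111], [49, 112], [54, 111], [59, 112], [64, 111], [69, 111], [74, 111], [79, 111], [85, 111], [90, 111], [96, 111], [102, 111]] median 111.34105646993936m.py:17: RankWarning: Polyfit may be poorly conditioned
  r=np.array(r)*1000;p=np.polyfit(r[:,0],r[:,1],1);return 'mid %.1f slope %.4f n%d'%(np.polyval(p,r[:,0].mean()),p[0],len(r))
```

It is in contact, and the yaw is squaring up. I'll push slightly more, then look from above.

Request:
send_rows:
  steps:
    - {"tx": 0.02,"ty": 0.03,"tz": 0,"turn": 0,"grip": 0}
    - {"tx": 0,"ty": 0.03,"tz": 0,"turn": 0,"grip": 0}
    - {"tx": 0,"ty": 0,"tz": 0,"turn": 0,"grip": 0}

```text
time: 10.9
position: [0.5131, -0.1847, 0.0258]
tool_rot: [-2.291, -2.139, 0.009]
ft_force: [-11.1, 1.2, 13.4]
grip_width: 0.159
grip_force: 12.0
```

Request:
send_rows:
  steps:
    - {"tx": 0,"ty": 0,"tz": 0,"turn": 0,"grip": 0.3}
    - {"tx": 0,"ty": 0,"tz": 0,"turn": 0,"grip": 0.3}
    - {"tx": 0,"ty": 0,"tz": 0,"turn": 0,"grip": 0.3}
    - {"tx": 0,"ty": 0,"tz": 0,"turn": 0,"grip": 0.3}

```text
time: 11.4
position: [0.518, -0.1835, 0.026]
tool_rot: [2.294, 2.146, 0.001]
ft_force: [0.3, -0.1, -0.1]
grip_width: 0.296
grip_force: 0.0
```

```bash
python3 m.py w10 x; python3 - <<'E'
import cv2
v=cv2.imread('pics/w10.png')[30:250,290:590];cv2.imwrite('pics/c10.png',cv2.resize(v,None,fx=2.5,fy=2.5))
E
```

```text
11.4 [ 0.51801176 -0.183546    0.02597648] ty dir deg -3.824865409599581 z [ 6.e-04 -1.e-04 -1.e+00] 0.29560693163364726 0.0 [ 0.32195622 -0.08771667 -0.09505835]
frame left y mid 91.1 slope 0.0017 n17
frame far x mid 115.2 slope -0.0010 n9
bar top edge x (z16) mid 115.6 slope -0.0234 n2
bar foot x (z0) mid 118.7 slope -0.1568 n2
card left y [[8, 110], [13, 109], [17, 110], [22, 110], [26, 110], [31, 109], [35, 110], [40, 109], [45, 110], [49, 109], [54, 110], [59, 110], [64, 109], [69, 109], [74, 109], [79, 109], [85, 110], [90, 109], [96, 109], [102, 109]] median 109.47472700006321
```

View pics/c10.png

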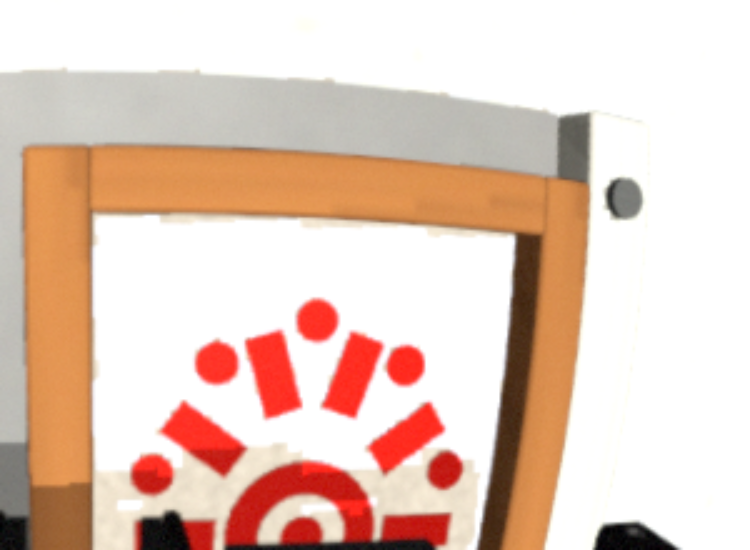

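The crop shows the frame's right edge flush along the bar, with its corner at about (588,182), and a grey margin of about 16 mm on the left. I open wider and rise straight up.

Request:
send_rows:
  steps:
    - {"tx": 0,"ty": 0,"tz": 0,"turn": 0,"grip": 0.55}
    - {"tx": 0,"ty": 0,"tz": 0,"turn": 0,"grip": 0.55}
    - {"tx": 0,"ty": 0,"tz": -0.1,"turn": 0,"grip": 0.55}
    - {"tx": 0,"ty": 0,"tz": -0.4,"turn": 0,"grip": 0.55}
    - {"tx": 0,"ty": 0,"tz": -0.8,"turn": 0,"grip": 0.55}
    - {"tx": 0,"ty": 0,"tz": -0.8,"turn": 0,"grip": 0.55}
    - {"tx": 0,"ty": 0,"tz": -0.8,"turn": 0,"grip": 0.55}
    - {"tx": 0.8,"ty": 0,"tz": -0.4,"turn": 0,"grip": 0.55}
    - {"tx": 0.8,"ty": 0,"tz": 0,"turn": 0,"grip": 0.55}
    - {"tx": 0.8,"ty": 0,"tz": 0,"turn": 0,"grip": 0.55}
    - {"tx": 0.8,"ty": 0,"tz": 0,"turn": 0,"grip": 0.55}
    - {"tx": 0.8,"ty": 0,"tz": 0,"turn": 0,"grip": 0.55}

```text
time: 12.95
position: [0.5337, 0.0572, 0.2246]
tool_rot: [2.295, 2.145, 0.002]
ft_force: [-0.3, -0.2, 0.1]
grip_width: 0.549
grip_force: 0.0
```

```bash
python3 - <<'E'
from h import *
from bench import ctrl
t=ctrl.get_image('top');np.savez('top2.npz',**t);px=t['pixels'];print(ctrl.get_state()['position'],ctrl.get_state()['qd'].round(3) if hasattr(ctrl.get_state()['qd'],'round') else '')
cv2.imwrite('pics/c11.png',cv2.resize(cv2.convertScaleAbs(px[100:250,300:440,::-1],alpha=1.8),None,fx=4,fy=4,interpolation=cv2.INTER_CUBIC))
hsv=cv2.cvtColor(px,cv2.COLOR_RGB2HSV);br=((hsv[...,0]<18)&(hsv[...,0]>4)&(hsv[...,1]>110)).astype(np.uint8)
q=quad(biggest(br,(340,175,415,235)));P=plane(t,q,.018)[:,:2];print(q.round(1).tolist(),P.round(4).tolist(),P.mean(0))
th=np.radians(-3.8);ex=np.array([np.cos(th),np.sin(th)]);ey=np.array([-ex[1],ex[0]]);d=P.mean(0)-[.5653,-.184];print('in mat',d@ex,d@ey)
print([np.degrees(np.arctan2(*(P[i]-P[i-1])[::-1])).round(1) for i in range(4)])
E
```

```text
[0.53347565 0.06606152 0.22430581] [ 0.015 -0.002  0.001  0.014 -0.013  0.008  0.13 ]
[[355.8, 184.2], [405.3, 188.3], [402.9, 222.8], [352.5, 219.0]] [[0.6375, -0.1026], [0.6268, -0.2763], [0.5054, -0.2675], [0.5145, -0.0928]] [ 0.57103438 -0.18481328]
in mat 0.005775674025153394 -0.0004314523015003196
[np.float64(-4.5), np.float64(-93.5), np.float64(175.9), np.float64(87.0)]
```

View pics/c11.png

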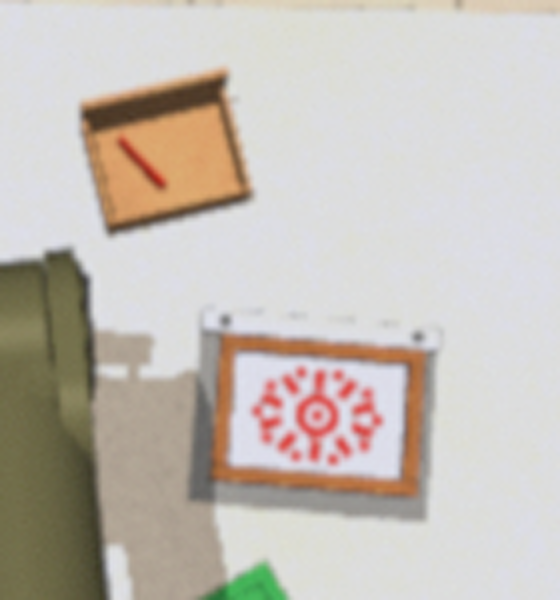

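The top view shows the frame flush along the bar, from (220,337) to (425,350), with similar grey on both sides and within a few mm of centred. The arm is clear, so I hand it in.

```bash
python3 -c "
from bench import ctrl
print(ctrl.close_job())"
```

```text
the job is handed in; nothing more can be done
None
```

The frame lies flat and released on the grey card, flush against the stop bar and a few mm from centred by my camera measurements; the job is handed in at about 13 s, but no verdict was returned.

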